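# Snap the rechargeable light bar into its charging cradle

## Robot

A 6-joint arm with a two-finger parallel gripper is mounted at the origin on the work surface. World frame = base frame: x ahead of the robot, y to its left, z up, the work surface at z = 0. Lengths are in m, angles in rad, forces in N, time in s.
With the tool pointing down it reaches from about 0.35 to 0.775 m from the base axis. Payload 5.5 kg.
Tool frame: the origin (TCP) lies midway between the tips of the shut fingers; the grasp point (between the pads) lies 19 mm behind it (pinch_z is the distance from the TCP to the grasp point, in m); z points along the fingers, x is the direction in which the jaws open and shut, and the axes are right-handed (so a half turn about z gives the same grasp; the last joint's range is limited). The gripper opens to 85 mm and grips with 20 to 120 N. Pads are 22 mm wide; open, the fingers measure 114 mm over their backs; the gripper's body (76 mm by 85 mm) begins 54 mm behind the grasp point. The pads swing forward as they close: fully open they stand 13 mm farther back than shut.
Start: joints at [1.057, 0.313, 0.046, 1.304, 0, 1.431], TCP at [0.21, 0.535, 0.231] pointing down, gripper open.
Joint ranges: [-2.76, 2.76], [-0.86, 1.69], [-1.03, 1.26], [-2.2, 2.34], [-1.47, 1.5], [-3.14, 3.14]. Speed limits (rad/s): [2.57, 2.57, 3.14, 3.14, 3.14, 3.14].

## Interface

Orientations are given as a unit quaternion [w, x, y, z].
In Python, from workcell import get_state, read_camera, camera_info, hand_in, trace, pinch_z gives the robot as it stands. The module is installed in compiled form; this text tells all that it offers.
- The arm moves only by the tool arm_command, never from a script. Its argument "steps" is text: rows parted by semicolons, each of 4 numbers parted by spaces: the shift along the world's x, y, z in mm, then the turn about the world's z in rad. In form: tx ty tz spin; .... A call has 1 to 20 rows; each row is the pose to reach, as a shift and turn from the pose measured when the call began; what a row does not reach only later rows make up. A row lasts 1/8 s, in which the tool goes at most 62.5 mm and 10.7 degrees, less where a joint would pass 70% of its speed; a pose out of reach is approached as far as the arm can. A call with a gripper value outside its range is refused whole. "fingers" is the gripper command: -1 is shut, 1 is fully open, values between are in proportion, set as the call begins (left out, the last holds). The fingers move at their own pace and stop on an object; "newtons" is the grip in N (left out, the last holds). Time passes only in rows, so rows that repeat a pose let the fingers close. It gives the time, the measured TCP pose, the force and the opening at its end, in the units of the state.
- get_state(): the state, without advancing time (a new reading comes with each control period).
- read_camera(name): name is "scene" or "top"; returns the picture (400x640x3 uint8, red, green, blue); there is no depth.
- camera_info(name): a dict with "mtx" (3x3 intrinsics, pixels), "k1" (the pictures are not rectified: a ray, as slopes to the right and down, at radius r is drawn at 1 + k1 r^2 times it, then the intrinsics apply), "R" (3x3) and "t" (3): a world point X has camera coordinates R X + t. Camera axes: x right, y down, z forward; pixel columns grow to the right and rows downward; lengths in m; the calibration is good to about 2 mm. A picture is of the moment at which its call begins. camera_info takes no time and is no camera call.
- hand_in(): hands the job in, once; it reports no verdict.
Trained networks look in the newest picture that a camera, given by its name, has taken for a name from the list of things; names that differ only in an ending like _2 or _b are one class to them, and where a whole thing is asked for, a point or a joint stands for the part that bears it (a point fixed in the world has none). Each returns a list of dicts, best first, with "score" (0 to 1); they miss things now and then, are a little off and sometimes report something else, mostly with a low value. They report only what shows in the picture. A call takes as long as a camera call. They do not tell look-alikes from the thing itself.
- trace(camera, name): "mask" (400x640 bool, what is visible of it) and "box" ([left, top, width, height] in pixels, round what is visible of it).
The state is a dict: "clock": time; "joint_pos": joint angles; "qvel": joint speeds; "tau": joint torques, N m; "tcp_pos": TCP position; "orientation": TCP orientation; "wrist_force": force on the tool from outside, world axes, zero at the start; "ft_torque": the same for the moment, N m; "finger_gap": finger opening in m.
Only numpy, scipy, OpenCV 4.12 (cv2) and the standard library are available. Lean on these libraries where they do the work, as an engineer would, in place of code of your own. Each camera call takes 0.05 s, during which the arm holds its last target.

## Task

The power is back: pick up the rechargeable light bar from the desk, hold it lengthwise over the charging cradle with its lit face up, and press it straight down so that its chamfered ends spread the two spring clips and it snaps home between them, lying level on its seats, then let go of it. Press gently: never lean on the cradle with more than about 20 N. Do not disturb the bowl, the stapler or the tumbler.

Things in the scene. Friction and masses are not known exactly. Their poses are not given: they have to be found in the camera images.
- light: Light bar: white body 132 x 28 x 30 mm, yellow lit face on top, a blue chamfered cap at each end, 150 long overall. Origin: centre of its underside; x lengthwise, y across, z up. 0.12 to 0.24 kg, lies lit face up on the desk. Both ends alike: fits either way round. Grip across its 28 mm width at mid-length; the middle 60 mm stays clear of the cradle.
- light_end (a point): Centre of the bar's flat +x end, on its axis (x = 75 mm, 15 mm above the underside). Each cap is 24 mm wide and wedge-shaped: from the body's full 30 mm height it tapers at 45 degrees, above and below, over its last 9 mm to a flat end 12 mm high.
- cradle: Charging cradle's black foot, 210 x 90 x 20 mm plate fixed to the desk. Origin: centre of its underside; x along the cradle (the way the bar lies), y across, z up. On it a grey deck 176 x 56 mm, preset at an unknown but firm height within a 17 mm range that no reading tells (the foot never changes height). Add 0 to 17 mm to all heights given below, which are above the desk.
- cradle_mid (a point): Centre of the foot's top face, 20 mm above the desk; does not follow the deck. Deck top 30 mm. Two black sprung seats at x = +-48 mm, tops at 39 mm: the seated bar's underside lies there (they give 1 mm per 15 N, then stop at 4 mm). At each seat (x = +-40 to +-56) two cheeks leave 32 mm for the bar's 28 mm width; their lips flare outward up to 67 mm. Heights plus 0 to 17.
- cradle_a (a point): On the foot's top face under clip a (x = 74 mm, 20 mm above the desk); does not follow the deck. Aluminium spring clip at each end: 22 mm wide, top 65 mm high, inward bead 6 mm thick with centre 62.3 mm high at x = +-74; gap between beads 142 mm when closed. Heights plus 0 to 17.
- cradle_b (a point): The same under clip b (x = -74 mm). Lowering the bar: caps meet the beads about 19 mm above home; opening the clips 4 mm each takes 7 to 14 N; the flat ends then slide between the beads for some 12 mm at under 3 N; in the last 3 mm the beads close over the upper chamfers and draw the bar down (3 to 7 N) onto the seats, where it stays.
- clip_a (a joint): Clip at the +x end: angle (rad) spread outward, 0 closed, 0.02 rad per mm at the bead (50 mm above its hinge); about 0.08 while a flat bar end passes the bead, 0.01 to 0.05 with the bar home, stop at 0.17. Spring force at the bead: 1.5 N closed, plus 0.7 N per mm.
- clip_b (a joint): The same for the clip at the cradle's -x end.
- bowl: White ceramic bowl, 124 mm across, 50 high, loose. Origin: centre of its underside. To be left alone.
- stapler: Red stapler on a black base, 130 mm long (its y), 36 wide, 48 high, loose. Origin: centre of its underside. To be left alone.
- tumbler: Clear glass tumbler, 72 mm across, 95 high, loose. Origin: centre of its underside. To be left alone.
Not all that is in view belongs to the job. What is shaped like the cradle but brown or turquoise is not meant.

How it is judged:
By the outcome, as a careful person would: the job done as asked, in the order asked, and still so for the second after the job is handed in, with the robot touching nothing.
It also fails if it takes over 72 s, if anything falls off the work surface, if the arm or the gripper's body presses on something with over 40 N, if the wrist force passes 120 N, or if a joint passes its speed limit or range.

## Working session

There is one attempt and no reset: what is moved stays moved. The work goes in short steps, Python scripts to look and compute and a tool call to move; the robot and the scene stay as the last step left them, time stands still between calls to the robot, and variables do not carry over. Pictures are saved under pics/ and viewed, and the job is handed in when it is done.

Besides the shell and the picture viewer there is one more tool, called after "Request:" as a command line: name --argument value ..., lists and objects as JSON in quotes. arm_command: Moves the arm, as the interface text tells. Its arguments: {"type":"object","properties":{"steps":{"type":"string"},"fingers":{"type":"number"},"newtons":{"type":"number"}},"required":["steps"]}

```bash
mkdir -p pics
python3 - <<'E'
from workcell import *
import cv2
print(get_state())
print(pinch_z if not callable(pinch_z) else pinch_z())
for n in("scene","top"):
    cv2.imwrite(f"pics/{n}0.png",read_camera(n)[:,:,::-1]); print(n,camera_info(n))
E
```

```text
{'clock': 0.0, 'joint_pos': array([1.05739581e+00, 3.14012078e-01, 4.49683474e-02, 1.30358974e+00,
       1.39158049e-05, 1.43119192e+00]), 'qvel': array([ 0.0014052 , -0.00037702,  0.00038773, -0.00037324, -0.00066697,
       -0.00046924]), 'tau': array([ 7.21230081e-04, -4.80623496e+01,  2.98536962e+01,  1.95081899e-02,
       -2.22862404e-04,  2.69740966e-06]), 'tcp_pos': array([0.20971627, 0.53484245, 0.23039788]), 'orientation': array([ 4.00650785e-04,  8.26181243e-01,  5.63403683e-01, -8.26620062e-04]), 'wrist_force': array([ 0.43617105, -0.16024438,  0.68130632]), 'ft_torque': array([ 0.00690915,  0.00679984, -0.02792753]), 'finger_gap': 0.08515058602357652}
0.0187
scene {'mtx': array([[422.97517893,   0.        , 313.73366883],
       [  0.        , 422.97517893, 196.39825522],
       [  0.        ,   0.        ,   1.        ]]), 'k1': -0.05850993919463301, 'R': array([[ 0.61336216,  0.78973294, -0.01042781],
       [ 0.574814  , -0.45541776, -0.67984081],
       [-0.54164169,  0.41099458, -0.73328558]]), 't': array([-0.39459261, -0.19978486,  1.30872304])}
top {'mtx': array([[514.33407509,   0.        , 323.75856514],
       [  0.        , 514.33407509, 200.80027357],
       [  0.        ,   0.        ,   1.        ]]), 'k1': -0.052003981571695015, 'R': array([[ 1.24951364e-02, -9.99921797e-01,  5.21827920e-04],
       [-9.91109474e-01, -1.24541459e-02, -1.32464734e-01],
       [ 1.32460874e-01,  1.13797633e-03, -9.91187582e-01]]), 't': array([0.1120739 , 0.49340819, 1.15110131])}
```

View pics/scene0.png

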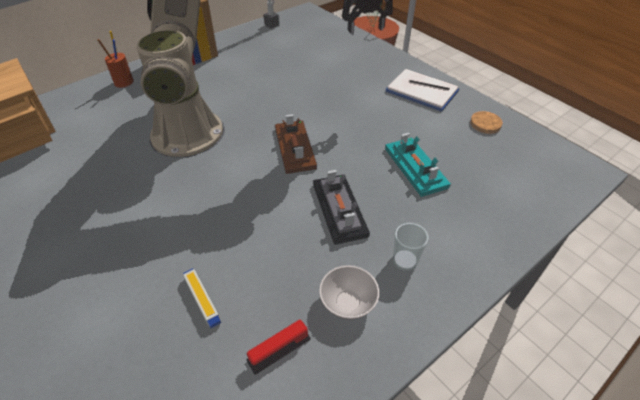

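View pics/top0.png

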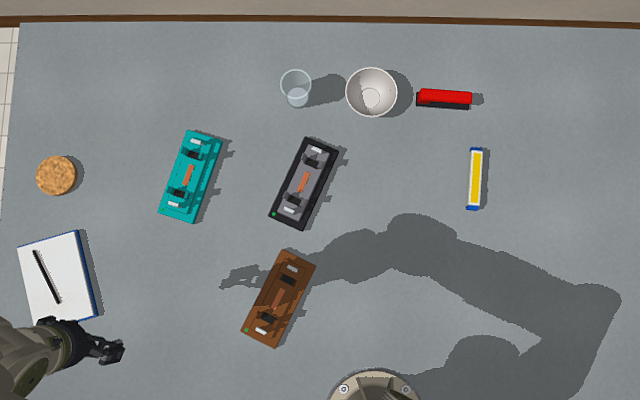

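```bash
cat > h.py <<'E'
import numpy as np,cv2
from workcell import *
def proj(n,P):
    c=camera_info(n);P=np.atleast_2d(P);q=P@c["R"].T+c["t"];s=q[:,:2]/q[:,2:];r2=(s**2).sum(1,keepdims=True)
    s=s*(1+c["k1"]*r2);return s*c["mtx"][0,0]+c["mtx"][:2,2]
def ray(n,uv):
    c=camera_info(n);d=(np.atleast_2d(uv)-c["mtx"][:2,2])/c["mtx"][0,0];s=d.copy()
    for _ in range(20): s=d/(1+c["k1"]*(s**2).sum(1,keepdims=True))
    v=np.c_[s,np.ones(len(s))]@c["R"];o=-c["R"].T@c["t"];return o,v
def at(n,uv,z):
    o,v=ray(n,uv);return o+v*((z-o[2])/v[:,2])[:,None]
E
python3 - <<'E'
from h import *
import pickle
S={}
for n in("scene","top"):
    im=read_camera(n)[:,:,::-1]
    S[n]={'im':im.copy()}
    for o in("light","cradle","bowl","stapler","tumbler"):
        r=trace(n,o); S[n][o]=r
        for d in r: print(n,o,round(d["score"],2),d["box"],d["mask"].sum())
pickle.dump(S,open("s.pkl","wb"))
a=S["top"]["im"][110:250,235:355];b=S["top"]["im"][135:225,430:520]
c=S["scene"]["im"][160:250,300:380]
f=lambda i,s:cv2.resize(i,None,fx=s,fy=s,interpolation=cv2.INTER_CUBIC)
cv2.imwrite("pics/ca.png",f(a,4));cv2.imwrite("pics/cb.png",f(b,5));cv2.imwrite("pics/cc.png",f(c,6))
E
```

```text
scene light 0.56 [184.6, 269.3, 38.5, 56.6] 851
scene cradle 0.82 [311.4, 168.1, 57.8, 75.8] 2517
scene cradle 0.69 [391.8, 224.4, 36.9, 44.0] 1303
scene cradle 0.67 [385.8, 133.3, 62.1, 62.7] 2046
scene cradle 0.62 [272.3, 114.2, 44.2, 60.6] 1655
scene bowl 0.65 [321.2, 264.9, 59.2, 54.5] 2504
scene bowl 0.16 [246.1, 318.6, 64.0, 57.2] 1629
scene stapler 0.94 [248.8, 320.0, 58.8, 53.4] 1495
scene stapler 0.2 [312.4, 170.0, 54.5, 73.7] 2423
scene tumbler 0.85 [391.0, 220.8, 37.4, 50.1] 1334
top light 0.93 [463.3, 150.3, 17.8, 61.3] 853
top light 0.23 [417.1, 89.7, 56.1, 21.4] 1029
top cradle 0.83 [268.7, 138.6, 72.3, 90.4] 3444
top cradle 0.65 [158.0, 129.5, 67.7, 93.3] 3599
top cradle 0.65 [238.0, 251.4, 77.3, 94.8] 3668
top bowl 0.82 [343.2, 65.4, 54.9, 50.6] 2094
top stapler 0.92 [415.7, 88.3, 57.4, 20.8] 982
top tumbler 0.95 [277.5, 69.0, 37.3, 36.0] 985
```

View pics/ca.png

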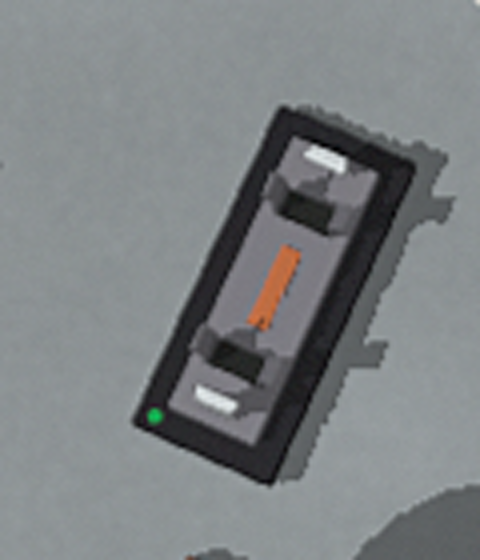

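View pics/cb.png

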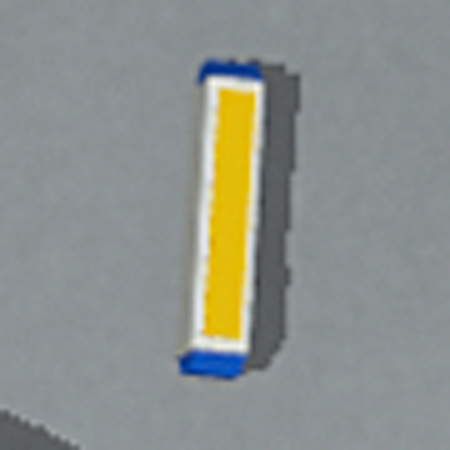

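View pics/cc.png

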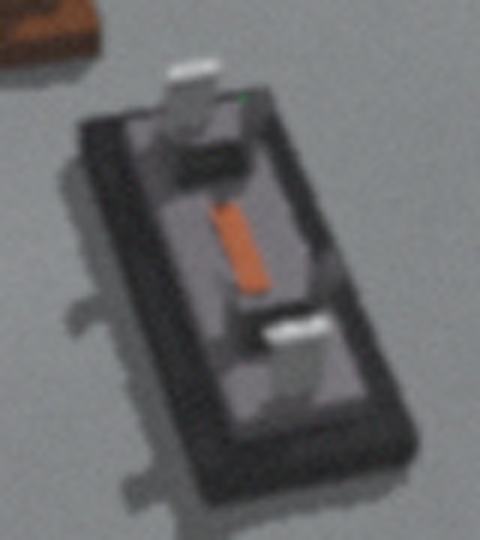

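```bash
cat > fit.py <<'E'
from h import *
import pickle
from scipy.optimize import minimize
def hull_mask(n,P,org,shape,ss=4):
    uv=(proj(n,P)-org+0.5)*ss-0.5
    m=np.zeros((shape[0]*ss,shape[1]*ss),np.uint8)
    h=cv2.convexHull(uv.astype(np.float32)); cv2.fillConvexPoly(m,np.round(h*16).astype(np.int32),255,shift=4)
    return cv2.resize(m,shape[::-1],interpolation=cv2.INTER_AREA)/255.
def T(p,L):
    c,s=np.cos(p[2]),np.sin(p[2]);return np.c_[p[0]+c*L[:,0]-s*L[:,1],p[1]+s*L[:,0]+c*L[:,1],L[:,2]]
def box(a,b,z0,z1): return np.array([[i*a/2,j*b/2,z] for i in(-1,1) for j in(-1,1) for z in(z0,z1)])
LIGHT=np.r_[box(132,28,0,30),box(150,24,9,21)]/1000
FOOT=box(210,90,0,20)/1000
def fit(masks,L,p0,step=(.01,.01,.1)):
    def cost(p):
        e=0
        for n,(m,org) in masks.items(): e+=np.abs(hull_mask(n,T(p,L),org,m.shape)-m).sum()
        return e
    p0=np.array(p0,float);best=None
    for k in(1,.5,.2,.1):
        sim=np.array([p0]+[p0+k*np.array(step)*np.eye(3)[i] for i in range(3)])
        r=minimize(cost,p0,method="Nelder-Mead",options=dict(initial_simplex=sim,xatol=1e-5,fatol=1e-3,maxiter=300));p0=r.x
    return r.x,r.fun
E
cat > f1.py <<'E'
from fit import *
S=pickle.load(open("s.pkl","rb"))
def crop(n,x0,y0,x1,y1,f):
    im=S[n]["im"][y0:y1,x0:x1].astype(int); return (f(im).astype(float),np.array([x0,y0]))
def lightf(im):
    b,g,r=im[...,0],im[...,1],im[...,2]
    k=((im.max(2)-im.min(2))>50)|(im.min(2)>165)
    k=cv2.morphologyEx(k.astype(np.uint8),cv2.MORPH_CLOSE,np.ones((3,3)))
    return k
def footf(im):
    k=(im.max(2)<62).astype(np.uint8)
    n,l,st,_=cv2.connectedComponentsWithStats(k); k=(l==1+np.argmax(st[1:,4])).astype(np.uint8)
    c,_=cv2.findContours(k,cv2.RETR_EXTERNAL,cv2.CHAIN_APPROX_NONE)
    cv2.drawContours(k,c,-1,1,-1);return k
M={"light":{"top":crop("top",445,135,500,225,lightf),"scene":crop("scene",170,255,235,340,lightf)},
"foot":{"top":crop("top",255,120,355,245,footf),"scene":crop("scene",300,150,385,255,footf)}}
for o in M:
    for n in M[o]: cv2.imwrite(f"pics/m_{o}_{n}.png",cv2.resize(M[o][n][0]*255,None,fx=3,fy=3,interpolation=0))
p0={"light":list(at("top",[(475,180)],.03)[0][:2])+[0.],"foot":list(at("top",[(304,184)],.02)[0][:2])+[-0.4]}
for o,L in(("light",LIGHT),("foot",FOOT)):
    print(o,p0[o])
    for s in(("top",),("scene",),("top","scene")):
        print(s,*fit({n:M[o][n] for n in s},L,p0[o]),sum(M[o][n][0].sum() for n in s))
def tri(u,v):
    o1,d1=ray("top",[u]);o2,d2=ray("scene",[v]);A=np.c_[d1[0],-d2[0]];t=np.linalg.lstsq(A,o2-o1,rcond=None)[0]
    a=o1+d1[0]*t[0];b=o2+d2[0]*t[1];return (a+b)/2,np.linalg.norm(a-b)
print(tri((316.25,149.5),(349.7,215)),tri((288.75,209.75),(332.2,171.7)))
print(-camera_info("top")["R"].T@camera_info("top")["t"],-camera_info("scene")["R"].T@camera_info("scene")["t"])
E
python3 f1.py; cd pics; python3 -c "
import cv2,numpy as np
L=[cv2.imread(f'm_{o}_{n}.png') for o in('light','foot') for n in('top','scene')]
h=max(i.shape[0] for i in L);cv2.imwrite('m.png',np.hstack([cv2.copyMakeBorder(i,0,h-i.shape[0],0,10,0,value=(99,0,0)) for i in L])[:, :][::1])"
```

```text
light [np.float64(0.5456816132572955), np.float64(-0.23365789381784888), 0.0]
('top',) [ 0.55217516 -0.23494887 -0.09722885] 241.4313725490196 729.0
('scene',) [ 0.54825414 -0.23450011 -0.11038125] 143.89411764705883 729.0
('top', 'scene') [ 0.55260632 -0.23528006 -0.10949691] 392.98823529411766 1458.0
foot [np.float64(0.5327092233480641), np.float64(0.1649365246185282), -0.4]
('top',) [ 0.53551249  0.16598192 -0.40471782] 162.42352941176472 3334.0
('scene',) [ 0.53507377  0.16588897 -0.42554209] 1597.6117647058823 919.0
('top', 'scene') [ 0.53610203  0.16560985 -0.41229318] 1768.607843137255 4253.0
(array([0.60559784, 0.13682436, 0.06234293]), np.float64(0.00013719604878781392)) (array([0.46720659, 0.19695631, 0.06276049]), np.float64(0.0015441273113448505))
[0.33514527 0.11690019 1.20625803] [ 1.06572628 -0.31724087  0.81973109][ WARN:0@0.955] global loadsave.cpp:1063 imwrite_ Unsupported depth image for selected encoder is fallbacked to CV_8U.
```

View pics/m.png

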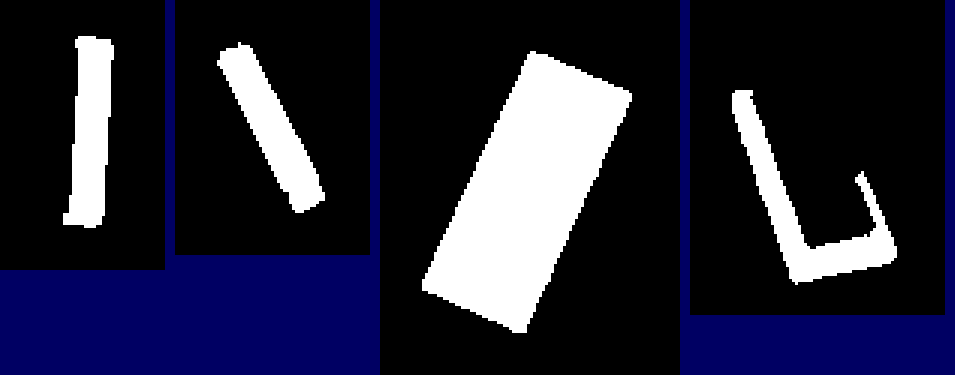

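```bash
cat > yel.py <<'E'
from fit import *
def yellow(n,im,z,roi,verb=True):
    x0,y0,x1,y1=roi
    b,g,r=[im[y0:y1,x0:x1,i].astype(int) for i in(0,1,2)]
    k=((r-b)>70)&(g-b>50)
    n_,l,st,_=cv2.connectedComponentsWithStats(k.astype(np.uint8));k=l==1+np.argmax(st[1:,4])
    v,u=np.nonzero(k);P=at(n,np.c_[u+x0,v+y0],z)[:,:2]
    c=P.mean(0);w,V=np.linalg.eigh(np.cov(P.T));d=V[:,1]*np.sign(V[0,1])
    return c,np.arctan2(d[1],d[0]),np.sqrt(w*12),len(P)
E
python3 - <<'E'
from yel import *
S=pickle.load(open("s.pkl","rb"))
r={"top":(445,135,500,225),"scene":(170,255,235,340)}
for n in r: 
    print(n,*yellow(n,S[n]["im"],.03,r[n]))
    p=(0.549,-0.235,-0.08)
p=(0.5515,-0.2345,-0.085)
ov=[]
for n in r:
    x0,y0,x1,y1=r[n];i=cv2.resize(S[n]["im"][y0:y1,x0:x1],None,fx=5,fy=5)
    for L in(box(132,28,0,30)/1000,box(150,24,9,21)/1000):
        P=(proj(n,T(p,L))-[x0,y0]+.5)*5-.5
        for a in range(8):
            for b in range(a):
                if bin(a^b).count("1")==1: cv2.line(i,tuple(map(int,P[a])),tuple(map(int,P[b])),(0,255,0) if len(ov)>=0 else 0,1)
    ov.append(cv2.resize(i,(350,450)))
cv2.imwrite("pics/ov.png",np.hstack(ov))
E
```

```text
top [ 0.55239439 -0.23488525] -0.09259369281386116 [0.01764809 0.11731601] 373
scene [ 0.55437446 -0.23602578] -0.09294152710570058 [0.01738677 0.11848999] 401
```

View pics/ov.png

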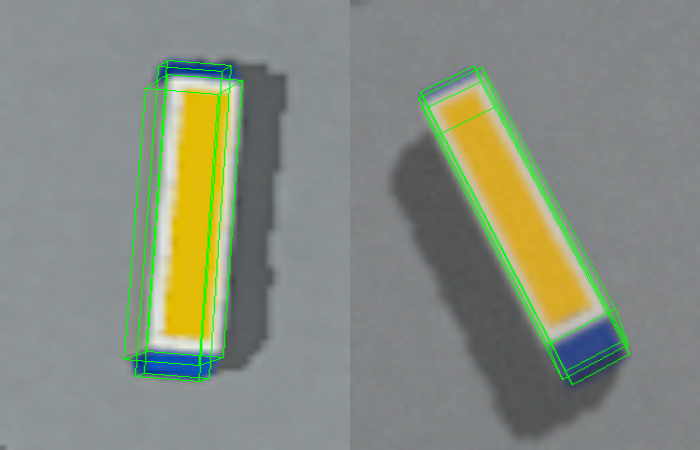

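The black foot with the grey deck at top (305,183) is the cradle. The brown one at (279,300) and the turquoise one at (190,177) are look-alikes. The crop shows the black/grey one clearly. The bar is at (0.5525, -0.235) with yaw -0.093, and the cradle is at about (0.536, 0.166) with yaw about -0.406.

Request:
arm_command --steps "60 -130 0 0.1; 90 -190 0 0.2; 115 -250 0 0.281; 140 -310 0 0.281; 165 -370 0 0.281; 190 -430 0 0.281; 215 -490 0 0.281; 240 -550 0 0.281; 265 -610 0 0.281; 290 -660 0 0.281; 315 -710 0 0.281; 343 -770 0 0.281; 343 -770 0 0.281; 343 -770 -50 0.281; 343 -770 -100 0.281; 343 -770 -100 0.281; 343 -770 -100 0.281; 343 -770 -100 0.281" --fingers 1

```text
clock: 2.95
tcp_pos: [0.5547, -0.2351, 0.1344]
orientation: [0.002, 0.739, 0.674, 0.001]
wrist_force: [0.1, -0.7, 0.5]
finger_gap: 0.0856
```

Request:
arm_command --steps "-1 0 -50 0; -1 0 -95 0; -1 0 -120 0; -1 0 -128 0; -1 0 -131 0; -1 0 -131 0; -1 0 -131 0"

```text
clock: 3.82
tcp_pos: [0.5546, -0.2356, 0.0048]
orientation: [0.003, 0.739, 0.674, 0.001]
wrist_force: [-0.3, 0.3, 0.3]
finger_gap: 0.0855
```

Request:
arm_command --steps "0 0 0 0; 0 0 0 0; 0 0 0 0; 0 0 0 0; 0 0 0 0; 0 0 0 0; 0 0 0 0; 0 0 0 0" --fingers -1 --newtons 60

```text
clock: 4.82
tcp_pos: [0.5548, -0.2358, 0.0051]
orientation: [0.004, 0.739, 0.674, 0.001]
wrist_force: [1.1, -1.2, 4.2]
finger_gap: 0.0269
```

Request:
arm_command --steps "0 0 10 0; 0 0 40 0; 0 0 90 0; 0 0 130 0; 0 0 150 0; 0 0 150 0; 0 0 150 0"

```text
clock: 5.7
tcp_pos: [0.554, -0.2353, 0.1538]
orientation: [0.003, 0.739, 0.674, 0.001]
wrist_force: [-0.6, 1.0, -1.3]
finger_gap: 0.0269
```

Run:
```python
from h import *
print(get_state())
a=read_camera("top")[:,:,::-1];b=read_camera("scene")[:,:,::-1]
cv2.imwrite("pics/g.png",np.hstack([cv2.resize(a[100:260,400:560],(400,400)),cv2.resize(b[180:340,140:300],(400,400))]))
```

```text
{'clock': 5.7, 'joint_pos': array([-5.35003554e-01,  3.91878090e-01, -3.24738063e-02,  1.14085528e+00,
        1.04707733e-04, -4.43028390e-01]), 'qvel': array([-0.00072812,  0.01239185, -0.01049084,  0.00074405, -0.00083543,
        0.00050648]), 'tau': array([ 1.77867548e-02, -5.34152734e+01,  3.02849972e+01, -9.09018586e-02,
       -6.07051015e-05,  1.63019337e-05]), 'tcp_pos': array([ 0.55400647, -0.23530548,  0.15376623]), 'orientation': array([0.00265744, 0.73886288, 0.67385   , 0.00086626]), 'wrist_force': array([-0.59702846,  1.00914753, -1.31742471]), 'ft_torque': array([ 0.03031357, -0.02094612, -0.04200972]), 'finger_gap': 0.02692531148874538}
```

View pics/g.png

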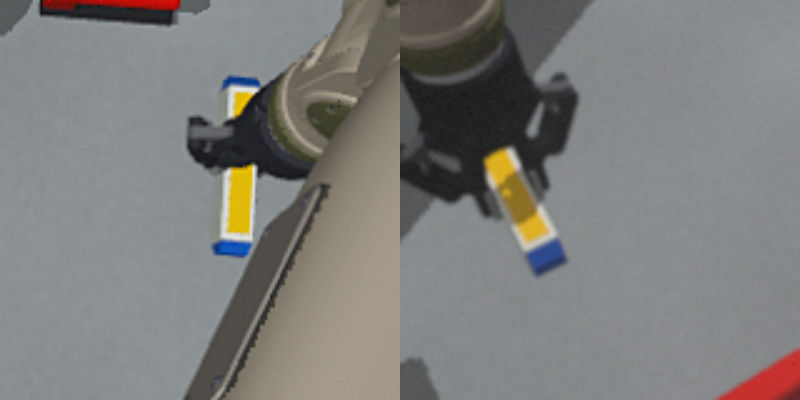

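Request:
arm_command --steps "-1 20 0 0; -3 60 0 -0.05; -5 110 0 -0.1; -7 160 0 -0.15; -9 210 0 -0.2; -11 260 0 -0.25; -13 310 0 -0.313; -15 350 0 -0.313; -16 380 0 -0.313; -17 395 0 -0.313; -17 401 0 -0.313; -17 401 0 -0.313; -17 401 0 -0.313; -17 401 0 -0.313"

```text
clock: 7.55
tcp_pos: [0.537, 0.1649, 0.1533]
orientation: [0.002, 0.835, 0.55, 0.0]
wrist_force: [-0.4, -1.0, -1.2]
finger_gap: 0.0269
```

Run:
```python
from h import *
import pickle
s=get_state();print(s["tcp_pos"],s["orientation"],s["wrist_force"])
a=read_camera("top")[:,:,::-1];b=read_camera("scene")[:,:,::-1]
pickle.dump({"top":a.copy(),"scene":b.copy()},open("s2.pkl","wb"))
cv2.imwrite("pics/p.png",np.hstack([cv2.resize(a[100:260,220:380],(400,400)),cv2.resize(b[100:260,270:430],(400,400))]))
```

```text
[0.53696252 0.16494748 0.15329432] [2.32315447e-03 8.35260093e-01 5.49850037e-01 3.42177800e-04] [-0.39118017 -0.95039542 -1.22866141]
```

View pics/p.png

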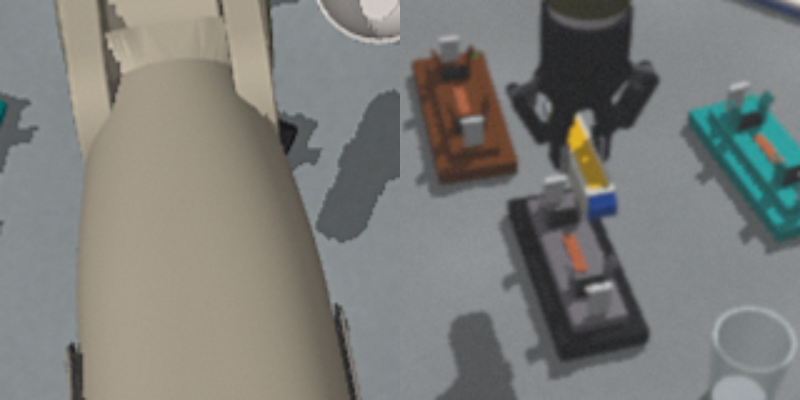

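```bash
cat > ov.py <<'E'
from fit import *
def wire(i,n,p,L,dz,x0,y0,k,col):
    L=L+[0,0,dz];P=(proj(n,T(p,L))-[x0,y0]+.5)*k-.5
    for a in range(8):
        for b in range(a):
            if bin(a^b).count("1")==1: cv2.line(i,tuple(map(int,P[a])),tuple(map(int,P[b])),col,1,cv2.LINE_AA)
def view(n,im,roi,k,light,zl,foot,h=0):
    x0,y0,x1,y1=roi;i=cv2.resize(im[y0:y1,x0:x1],None,fx=k,fy=k,interpolation=cv2.INTER_CUBIC)
    if light is not None:
        for L in(box(132,28,0,30)/1000,box(150,24,9,21)/1000): wire(i,n,light,L,zl,x0,y0,k,(0,255,0))
    wire(i,n,foot,FOOT,0,x0,y0,k,(0,255,255))
    wire(i,n,foot,box(176,56,25,30)/1000,h,x0,y0,k,(255,255,0))
    for s in(-1,1):
        wire(i,n,foot,box(6,22,59,65)/1000+[s*.074,0,0],h,x0,y0,k,(255,0,255))
    return i
E
python3 - <<'E'
from ov import *
S2=pickle.load(open("s2.pkl","rb"));S=pickle.load(open("s.pkl","rb"))
F=(0.5355,0.166,-0.405)
c,s=np.cos(-.4064),np.sin(-.4064)
l=(0.537-.002*c,0.165-.002*s,-.4064)
A=view("scene",S2["scene"],(300,130,380,250),6,l,.148,F,0)
B=view("top",S["top"]["im"],(262,130,345,235),6,None,0,F,0)
cv2.imwrite("pics/o1.png",A)
cv2.imwrite("pics/o2.png",np.hstack([cv2.resize(B,(400,506))]+[cv2.resize(view("top",S["top"]["im"],(262,130,345,235),6,None,0,F,.017),(400,506))]))
E
```

```text
(no output)
```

View pics/o1.png

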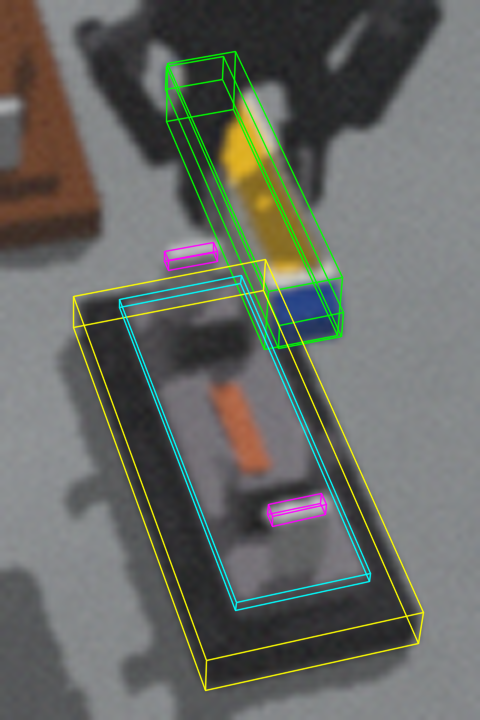

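View pics/o2.png

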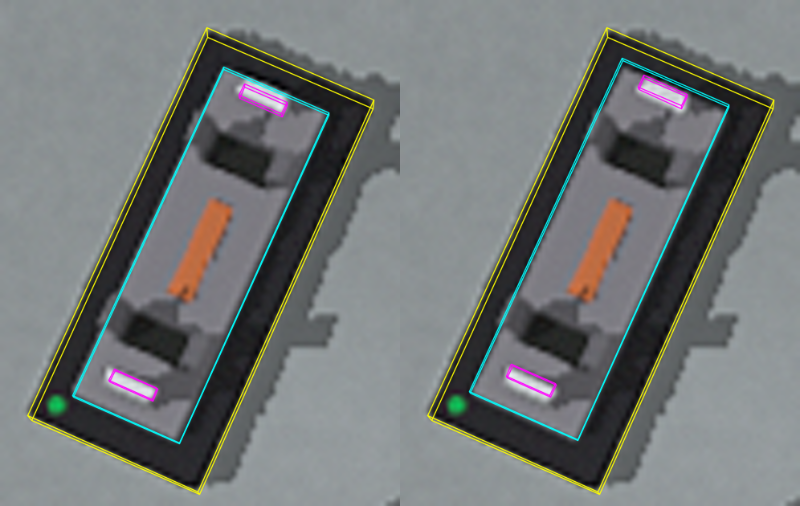

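Request:
arm_command --steps "0 0 -20 0; 0 0 -40 0; 0 0 -55 0; 0 0 -60 0; 0 0 -60 0; 0 0 -60 0; 0 0 -60 0"

```text
clock: 8.52
tcp_pos: [0.5374, 0.1653, 0.094]
orientation: [0.003, 0.835, 0.55, 0.001]
wrist_force: [0.3, -0.5, -1.5]
finger_gap: 0.0271
```

```bash
cat > look.py <<'E'
import sys
from ov import *
tag=sys.argv[1];h=float(sys.argv[2])
st=get_state();t=st["tcp_pos"];q=st["orientation"];yaw=2*np.arctan2(q[2],q[1])-np.pi/2
print(st["clock"],t,yaw,st["wrist_force"],st["ft_torque"],st["finger_gap"])
im=read_camera("scene")[:,:,::-1];np.save(f"im_{tag}.npy",im)
F=(0.5355,0.166,-0.405);c,s=np.cos(yaw),np.sin(yaw)
l=(t[0]-.002*c,t[1]-.002*s,yaw)
roi=(305,140,375,245)
A=view("scene",im,roi,5.5,l,t[2]-.0051,F,h)
B=cv2.resize(im[roi[1]:roi[3],roi[0]:roi[2]],(A.shape[1],A.shape[0]),interpolation=cv2.INTER_CUBIC)
cv2.imwrite(f"pics/{tag}.png",np.hstack([B,A]))
E
python3 look.py d1 0.008
```

```text
8.525 [0.53744803 0.16527689 0.09402916] -0.40602051146391815 [ 0.25560706 -0.49698575 -1.54444978] [ 0.0107837  -0.0120455   0.01794102] 0.02712681167900758
```

View pics/d1.png

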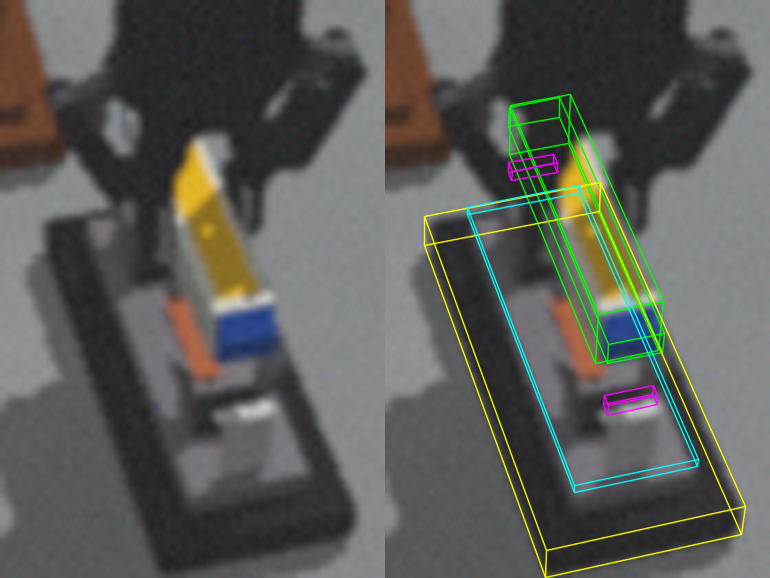

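Run:
```python
from ov import *
S=pickle.load(open("s.pkl","rb"));im=S["top"]["im"].astype(int);F=np.array((0.5355,0.166,-0.405))
def loc(P): 
    d=P[:,:2]-F[:2];c,s=np.cos(F[2]),np.sin(F[2]);return np.c_[d@[c,s],d@[-s,c]]*1000
C={}
for n,rois in(("top",[(306,142,326,156),(280,202,298,216)]),("scene",[(340,210,360,222),(322,166,340,180)])):
    im=S[n]["im"].astype(float)
    for x0,y0,x1,y1 in rois:
        g=im[y0:y1,x0:x1].min(2);w=np.clip(g-150,0,None)
        if n=="scene": w=np.clip(g-140,0,None)
        v,u=np.mgrid[y0:y1,x0:x1];c=[(w*u).sum()/w.sum(),(w*v).sum()/w.sum()]
        print(n,c,(w>0).sum(),[loc(at(n,[c],.065+h)).round(1).tolist() for h in(0,.004,.008,.017)])
# orange stripe (deck centre?) 
    o=(im[...,2]-im[...,0]>60)&(im[...,1]<130)
    roi=(285,165,318,200) if n=="top" else (330,190,348,212)
    m=np.zeros_like(o);m[roi[1]:roi[3],roi[0]:roi[2]]=1;v,u=np.nonzero(o&m)
    print("orange",len(u),u.mean(),v.mean(),[loc(at(n,[(u.mean(),v.mean())],.030+h)).round(1).tolist() for h in(0,.004,.008,.017)])
# bar blue cap in d1
d=np.load("im_d1.npy").astype(int)
x0,y0,x1,y1=305,140,375,245
k=(d[...,0]-d[...,2]>50);m=np.zeros_like(k);m[y0:y1,x0:x1]=1;v,u=np.nonzero(k&m);print("blue",len(u),u.min(),u.max(),u.mean(),v.mean())
# visible cap faces: flat end & upper chamfer; centroid of model hull
t=(0.53745,0.16528);yaw=-.406;z=.0890
for end in(.002,0.0,.004):
    for lat in(-.002,0,.002):
        c,s=np.cos(yaw),np.sin(yaw);l=(t[0]-end*c-lat*s,t[1]-end*s+lat*c,yaw)
        L=np.array([[x,y,zz] for x,zz in((.066,.030),(.075,.021),(.075,.009)) for y in(-.012,.012)])+[0,0,z]
        hm=hull_mask("scene",T(l,L),np.array([x0,y0]),(y1-y0,x1-x0));vv,uu=np.mgrid[y0:y1,x0:x1]
        print(end,lat,hm.sum(),(hm*uu).sum()/hm.sum(),(hm*vv).sum()/hm.sum())
```

```text
top [np.float64(316.15874730021596), np.float64(149.2791576673866)] 38 [[[75.7, 0.8]], [[74.9, 0.4]], [[74.0, -0.0]], [[72.1, -1.0]]]
top [np.float64(288.2538243626062), np.float64(209.45665722379604)] 37 [[[-75.1, 1.8]], [[-75.5, 1.4]], [[-75.8, 0.9]], [[-76.5, -0.1]]]
orange 111 303.22522522522524 181.27027027027026 [[[1.6, 1.2]], [[1.0, 0.7]], [[0.5, 0.3]], [[-0.8, -0.6]]]
scene [np.float64(349.70952380952383), np.float64(214.33333333333334)] 23 [[[76.1, 0.7]], [[79.3, -0.6]], [[82.5, -1.8]], [[89.6, -4.6]]]
scene [np.float64(331.8151125401929), np.float64(170.83279742765274)] 27 [[[-76.0, 1.6]], [[-72.0, 0.3]], [[-68.1, -0.9]], [[-59.1, -3.8]]]
orange 63 339.74603174603175 201.0 [[[-0.4, 1.0]], [[3.1, -0.2]], [[6.5, -1.4]], [[14.2, -4.1]]]
blue 73 345 354 349.4931506849315 199.86301369863014
0.002 -0.002 100.19999999999999 348.9627020468867 200.3117686196235
0.002 0 100.38039215686274 349.8124389576904 200.150877055905
0.002 0.002 100.14117647058823 350.6551535087719 199.9704730576441
0.0 -0.002 100.2 349.2371727133967 200.93777151579195
0.0 0 100.25490196078431 350.0798748288676 200.79507138666145
0.0 0.002 99.87450980392157 350.9113004554735 200.60735040050258
0.004 -0.002 100.12941176470588 348.69592292327576 199.67207143696393
0.004 0 100.70588235294117 349.5334890965732 199.5311915887851
0.004 0.002 99.38823529411765 350.3787484217172 199.35566603535352
```

Request:
arm_command --steps "1 1.1 -4 -0.005; 1 1.1 -10 -0.005; 1 1.1 -14 -0.005; 1 1.1 -14 -0.005; 1 1.1 -14 -0.005; 1 1.1 -14 -0.005"

```text
clock: 9.32
tcp_pos: [0.5385, 0.1664, 0.0801]
orientation: [0.003, 0.837, 0.548, 0.001]
wrist_force: [1.0, 0.2, -0.5]
finger_gap: 0.027
```

```bash
sed -i 's/^F=.*;c,s/F=(0.5362,0.1670,-0.411);c,s/' look.py; python3 look.py d2 0.0
```

```text
9.325 [0.53851947 0.16636228 0.08008287] -0.4110830545668065 [ 0.98264188  0.21140589 -0.51749203] [-0.03092397 -0.00015469 -0.01547226] 0.026958075858602385
```

View pics/d2.png

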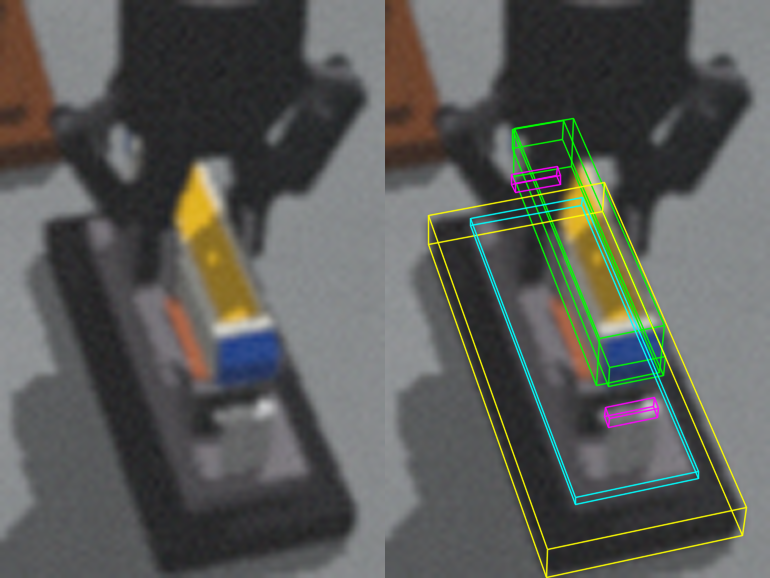

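Run:
```python
from ov import *
x0,y0,x1,y1=305,140,375,245;vv,uu=np.mgrid[y0:y1,x0:x1]
def cen(w): return (w*uu).sum()/w.sum(),(w*vv).sum()/w.sum()
for f,t,yaw in(("d1",(.53745,.16528,.0940),-.406),("d2",(.53852,.16636,.0801),-.411)):
    d=np.load(f"im_{f}.npy").astype(float)[y0:y1,x0:x1]
    w=np.clip(d[...,0]-d[...,2]-20,0,60);w[:30]=0;print(f,"blue",cen(w))
    w=np.clip(d.min(2)-125,0,60);w[:72]=0;w[85:]=0;w[:,:35]=0;w[:,55:]=0;print("clip",cen(w),(w>0).sum())
    c,s=np.cos(yaw),np.sin(yaw)
    L=np.array([[x,y,zz] for x,zz in((.066,.030),(.075,.021),(.075,.009)) for y in(-.012,.012)])+[0,0,t[2]-.0051]
    for e in(0.,.002): print("model",e,cen(hull_mask("scene",T((t[0]-e*c,t[1]-e*s,yaw),L),np.array([x0,y0]),vv.shape)))
for yaw in(-.405,-.411):
    p=(0.5362,0.1670,yaw)
    print("clipmodel",proj("scene",T(p,np.array([[.074,0,.065],[.071,0,.065]]))))
    p=(0.5355,0.1660,yaw)
    print("clipmodelF",proj("scene",T(p,np.array([[.074,0,.065],[.071,0,.065]]))))
```

```text
d1 blue (np.float64(349.4406974076623), np.float64(199.7779307180546))
clip (np.float64(351.31454783748364), np.float64(214.1035386631717)) 22
model 0.0 (np.float64(350.0787710154015), np.float64(200.83356193909944))
model 0.002 (np.float64(349.80787505842034), np.float64(200.17144415017916))
d2 blue (np.float64(349.71073269101504), np.float64(204.0560161326462))
clip (np.float64(352.70197044334975), np.float64(213.86699507389162)) 12
model 0.0 (np.float64(350.2641524541596), np.float64(204.98402594282967))
model 0.002 (np.float64(350.007777421424), np.float64(204.36505772931366))
clipmodel [[349.66884587 213.7105871 ]
 [349.2750984  212.77190604]]
clipmodelF [[349.15005826 213.73399292]
 [348.75731387 212.79522242]]
clipmodel [[349.48808336 213.74791691]
 [349.10197749 212.80758239]]
clipmodelF [[348.96924586 213.77132508]
 [348.58414532 212.83090107]]
```

Request:
arm_command --steps "-0.2 -0.4 -3 0; -0.2 -0.4 -6 0; -0.2 -0.4 -8 0; -0.2 -0.4 -10 0; -0.2 -0.4 -10 0; -0.2 -0.4 -10 0"

```text
clock: 10.12
tcp_pos: [0.5384, 0.166, 0.0702]
orientation: [0.003, 0.837, 0.548, 0.001]
wrist_force: [-0.0, -0.3, -0.9]
finger_gap: 0.0273
```

Request:
arm_command --steps "0 0 -2 0; 0 0 -4 0; 0 0 -5 0; 0 0 -5 0; 0 0 -5 0"

```text
clock: 10.75
tcp_pos: [0.5389, 0.1659, 0.0654]
orientation: [0.003, 0.837, 0.548, 0.001]
wrist_force: [1.0, -0.7, -0.3]
finger_gap: 0.0269
```

Request:
arm_command --steps "0 0 -1 0; 0 0 -2 0; 0 0 -2 0; 0 0 -2 0"

```text
clock: 11.25
tcp_pos: [0.5395, 0.166, 0.0645]
orientation: [0.003, 0.837, 0.548, 0.002]
wrist_force: [0.1, -1.1, 5.4]
finger_gap: 0.0268
```

Request:
arm_command --steps "-0.8 0 -1 0; -0.8 0 -2 0; -0.8 0 -2.5 0; -0.8 0 -2.5 0"

```text
clock: 11.75
tcp_pos: [0.54, 0.1661, 0.0638]
orientation: [0.004, 0.837, 0.548, 0.004]
wrist_force: [-0.4, -1.9, 10.2]
finger_gap: 0.0269
```

```bash
python3 look.py d3 0.001
python3 - <<'E'
from workcell import *
import numpy as np
for n in("clip_a","cradle_mid"):
    r=trace("scene",n);print([(round(d["score"],2),d["box"]) for d in r])
E
```

```text
11.75 [0.54002037 0.16613751 0.06383276] -0.4112891129085454 [-0.43837199 -1.92099664 10.17632089] [-0.25698072  0.10500299 -0.02871227] 0.02685336910960768
[(0.73, [313.5, 174.7, 52.5, 70.1]), (0.59, [345.5, 213.9, 9.1, 10.4]), (0.55, [430.2, 168.0, 11.2, 8.1]), (0.54, [401.0, 129.6, 5.4, 12.4]), (0.52, [284.6, 113.7, 9.5, 13.1]), (0.41, [297.1, 145.1, 4.1, 13.2])]
[(0.93, [314.0, 179.9, 57.4, 68.7]), (0.65, [278.3, 112.7, 35.8, 60.3]), (0.56, [384.2, 132.9, 68.5, 60.4])]
```

View pics/d3.png

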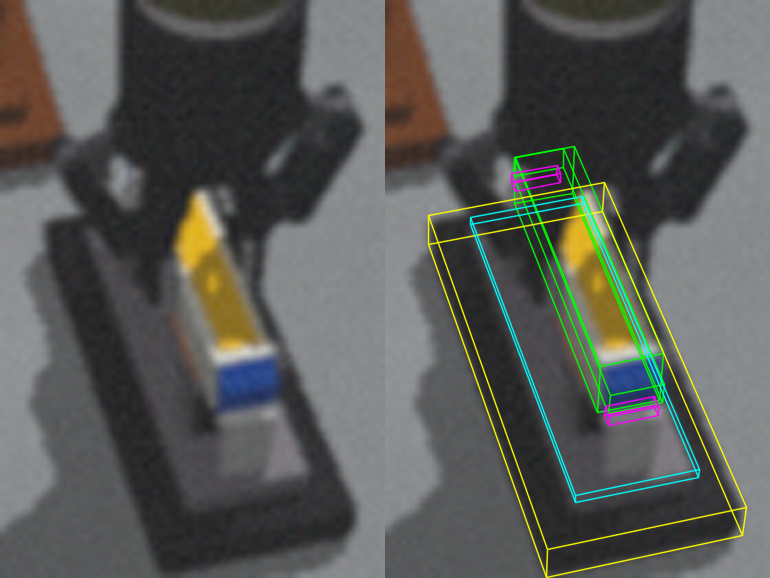

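Request:
arm_command --steps "-0.4 -0.7 -2 0; -0.4 -0.7 -2.3 0; -0.4 -0.7 -2.6 0; -0.4 -0.7 -2.6 0"

```text
clock: 12.4
tcp_pos: [0.541, 0.1657, 0.0634]
orientation: [0.005, 0.837, 0.548, 0.005]
wrist_force: [-1.4, -0.7, 11.1]
finger_gap: 0.0268
```

Request:
arm_command --steps "-1.8 0 -2 0; -1.8 -0.2 -2.6 0; -1.8 -0.2 -2.8 0; -1.8 -0.2 -2.8 0"

```text
clock: 12.9
tcp_pos: [0.5408, 0.1659, 0.0626]
orientation: [0.006, 0.836, 0.548, 0.007]
wrist_force: [0.3, -0.8, 10.2]
finger_gap: 0.0267
```

Request:
arm_command --steps "-0.5 -0.2 -1.5 0; -0.7 -0.2 -2.2 0; -0.8 -0.2 -2.8 0; -0.9 -0.2 -3 0; -1 -0.2 -3.2 0; -1 -0.2 -3.4 0; -1 -0.2 -3.4 0; -1 -0.2 -3.4 0"

```text
clock: 13.9
tcp_pos: [0.5412, 0.166, 0.061]
orientation: [0.007, 0.836, 0.548, 0.009]
wrist_force: [-1.1, 0.1, 9.5]
finger_gap: 0.0271
```

Request:
arm_command --steps "-0.5 0 -1.5 0; -0.7 0 -2.2 0; -0.8 0 -2.8 0; -0.9 0 -3 0; -1 0 -3.2 0; -1 0 -3.4 0; -1 0 -3.4 0; -1 0 -3.4 0"

```text
clock: 14.9
tcp_pos: [0.54, 0.1661, 0.0574]
orientation: [0.006, 0.836, 0.548, 0.009]
wrist_force: [0.7, 1.2, 0.5]
finger_gap: 0.0267
```

```bash
python3 look.py d4 0.001
```

```text
14.9 [0.53997731 0.16609549 0.05739883] -0.41078844323014874 [0.69110424 1.180609   0.47288876] [0.20709947 0.07367271 0.0040598 ] 0.026651108648498952
```

View pics/d4.png

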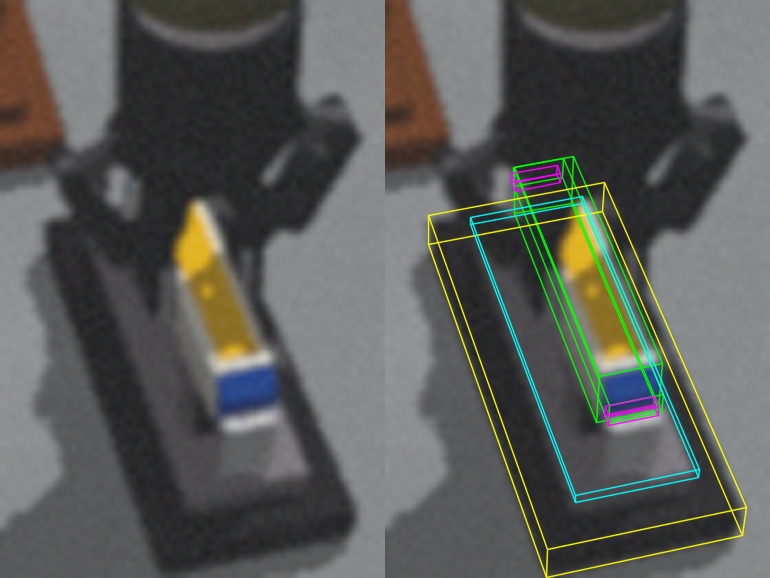

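Request:
arm_command --steps "0 0 -2 0; 0 0 -4 0; 0 0 -5.5 0; 0 0 -6 0; 0 0 -6 0"

```text
clock: 15.58
tcp_pos: [0.5398, 0.166, 0.0512]
orientation: [0.006, 0.836, 0.548, 0.008]
wrist_force: [-0.3, 0.4, 0.2]
finger_gap: 0.0271
```

Request:
arm_command --steps "0 0 -1 0; 0 0 -2 0; 0 0 -3 0; 0 0 -3 0; 0 0 -3 0"

```text
clock: 16.2
tcp_pos: [0.5396, 0.166, 0.0478]
orientation: [0.006, 0.836, 0.548, 0.008]
wrist_force: [-0.7, 1.2, -2.0]
finger_gap: 0.0267
```

Request:
arm_command --steps "0 0 -0.7 0; 0 0 -1.3 0; 0 0 -1.5 0; 0 0 -1.5 0; 0 0 -1.5 0"

```text
clock: 16.82
tcp_pos: [0.5393, 0.166, 0.0462]
orientation: [0.006, 0.836, 0.548, 0.008]
wrist_force: [-0.4, 0.1, -2.0]
finger_gap: 0.0268
```

Request:
arm_command --steps "0 0 -0.7 0; 0 0 -1.3 0; 0 0 -1.5 0; 0 0 -1.5 0; 0 0 -1.5 0"

```text
clock: 17.45
tcp_pos: [0.5394, 0.166, 0.0451]
orientation: [0.006, 0.836, 0.548, 0.008]
wrist_force: [-2.5, -1.2, 5.0]
finger_gap: 0.0269
```

Request:
arm_command --steps "0 0 -0.8 0; 0 0 -1.5 0; 0 0 -2 0; 0 0 -2 0; 0 0 -2 0"

```text
clock: 18.08
tcp_pos: [0.5394, 0.166, 0.0445]
orientation: [0.006, 0.836, 0.548, 0.008]
wrist_force: [-3.9, -1.4, 11.8]
finger_gap: 0.0271
```

```bash
python3 look.py d5 0.001
```

```text
18.075 [0.53944618 0.16598034 0.0445415 ] -0.4107760428098317 [-3.90359311 -1.36304671 11.78955418] [-0.16555529  1.49092706 -0.02776388] 0.02709265171356872
```

View pics/d5.png

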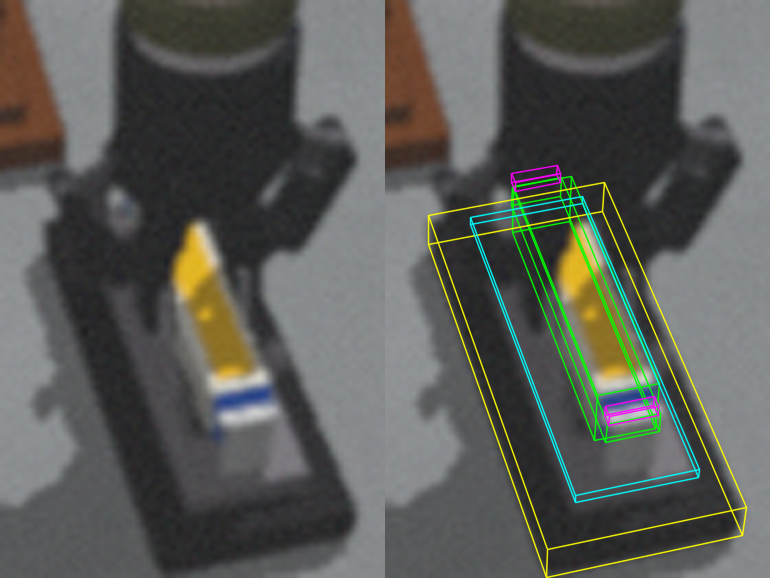

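Request:
arm_command --steps "0 0 1 0; 0 0 1 0; 0 0 1 0; 0 0 1 0; 0 0 1 0; 0 0 1 0; 0 0 1 0; 0 0 1 0" --fingers 0.2

```text
clock: 19.12
tcp_pos: [0.5395, 0.166, 0.0456]
orientation: [0.006, 0.836, 0.548, 0.008]
wrist_force: [-0.2, 1.0, 0.6]
finger_gap: 0.0512
```

```bash
python3 look.py d6 0.001
```

```text
19.125 [0.53947251 0.16598406 0.04556218] -0.4107573992811202 [-0.1862233   0.96709809  0.55878686] [-0.00282205  0.01674778  0.02087003] 0.05116823963363936
```

View pics/d6.png

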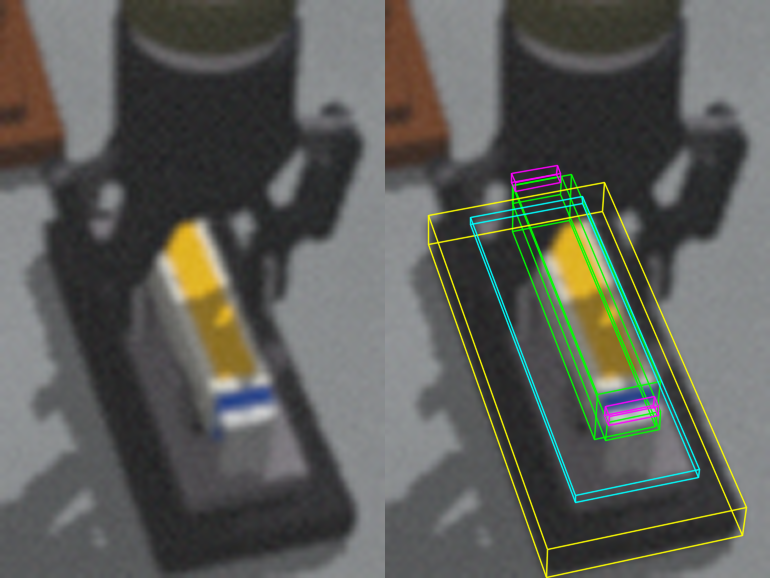

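Request:
arm_command --steps "0 0 5 0; 0 0 15 0; 0 0 40 0; 0 0 90 0; 0 0 140 0; 0 0 180 0; -40 50 180 0; -80 95 180 0; -120 140 180 0; -160 185 180 0; -200 230 180 0; -240 275 180 0; -280 320 180 0; -310 350 180 0; -310 350 180 0; -310 350 180 0"

```text
clock: 21.18
tcp_pos: [0.2295, 0.5158, 0.226]
orientation: [0.006, 0.836, 0.548, 0.009]
wrist_force: [0.6, -0.5, -0.7]
finger_gap: 0.0516
```

Run:
```python
from ov import *
print(get_state()["tcp_pos"],get_state()["clock"])
I={n:read_camera(n)[:,:,::-1].copy() for n in("top","scene")};pickle.dump(I,open("s3.pkl","wb"))
for z in(.069,.071,.073):
    for n,roi in(("top",(255,120,350,245)),("scene",(305,140,375,245))): print(z,n,*yellow(n,I[n],z,roi)) if 0 else None
from yel import yellow
for z in(.069,.072,.075):
    for n,roi in(("top",(255,120,350,245)),("scene",(305,140,375,245))): print(z,n,*yellow(n,I[n],z,roi))
a=cv2.resize(I["top"][125:240,255:350],None,fx=4.2,fy=4.2,interpolation=2);b=cv2.resize(I["scene"][150:255,300:380],None,fx=4.6,fy=4.6,interpolation=2)
h=min(a.shape[0],b.shape[0]);cv2.imwrite("pics/f1.png",np.hstack([a[:h],b[:h]]));cv2.imwrite("pics/f2.png",I["top"])
```

```text
[0.22952532 0.51579289 0.2259998 ] 21.175
0.069 top [0.53709501 0.16767531] -0.4065734492451154 [0.01812825 0.11853892] 420
0.069 scene [0.53799521 0.16656894] -0.41283483705257884 [0.018111  0.1195618] 261
0.072 top [0.53656228 0.16754137] -0.40657344924511535 [0.01808043 0.11822622] 420
0.072 scene [0.54010408 0.16463558] -0.4128348370525784 [0.01803862 0.11908402] 261
0.075 top [0.53602955 0.16740743] -0.4065734492451155 [0.01803261 0.11791353] 420
0.075 scene [0.54221295 0.16270223] -0.4128348370525784 [0.01796625 0.11860624] 261
```

View pics/f1.png

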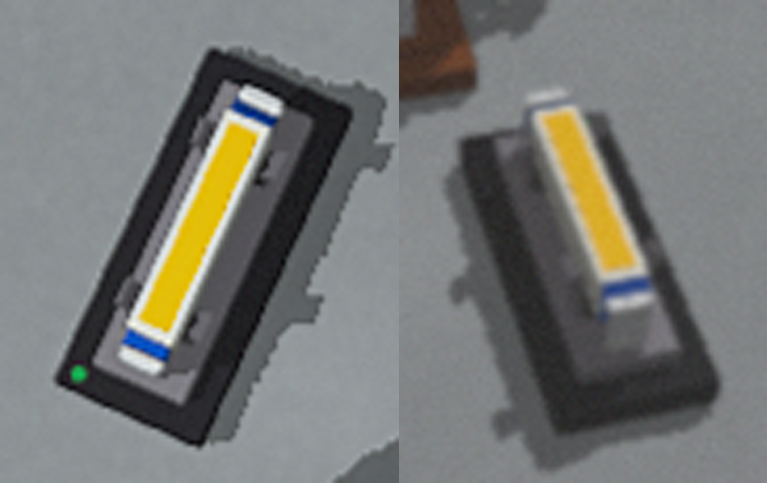

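View pics/f2.png

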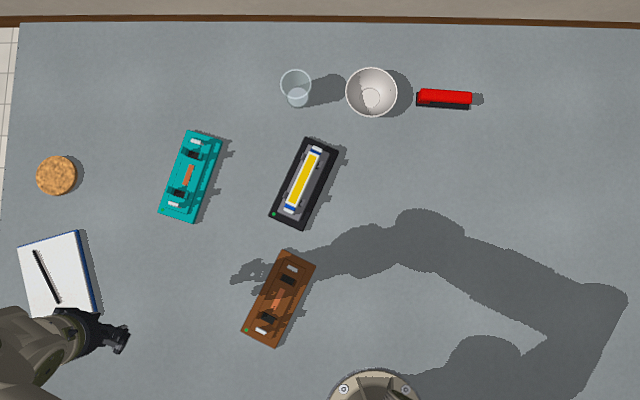

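Run:
```python
from yel import *
from scipy.optimize import least_squares
S=pickle.load(open("s.pkl","rb"));I=pickle.load(open("s3.pkl","rb"))
def ends(n,im,roi):
    x0,y0,x1,y1=roi;d=im[y0:y1,x0:x1].astype(float)
    w=np.clip(np.minimum(d[...,2],d[...,1]+40)-d[...,0]-20,0,90)/90
    k=(w>.3).astype(np.uint8);_,l,st,_=cv2.connectedComponentsWithStats(k);j=1+np.argmax(st[1:,4]);w=w*cv2.dilate((l==j).astype(np.uint8),np.ones((3,3)))
    v,u=np.mgrid[y0:y1,x0:x1];W=w.sum();c=np.array([(w*u).sum(),(w*v).sum()])/W
    du,dv=u-c[0],v-c[1];C=np.array([[(w*du*du).sum(),(w*du*dv).sum()],[(w*du*dv).sum(),(w*dv*dv).sum()]])/W
    e,V=np.linalg.eigh(C);h=np.sqrt(3*e[1])*V[:,1];h*=-np.sign(h[1])
    # +x end: up in top; down in scene
    if n=="scene":h=-h
    return c+h,c-h
def tri(u,v):
    o1,d1=ray("top",[u]);o2,d2=ray("scene",[v]);A=np.c_[d1[0],-d2[0]];t=np.linalg.lstsq(A,o2-o1,rcond=None)[0]
    a=o1+d1[0]*t[0];b=o2+d2[0]*t[1];return ((a+b)/2*1000).round(1),np.linalg.norm(a-b)*1000
for nm,im,r in(("desk",{n:S[n]["im"] for n in S},{"top":(445,135,500,225),"scene":(170,255,235,340)}),("now",I,{"top":(255,120,350,245),"scene":(305,140,375,245)})):
    a=ends("top",im["top"],r["top"]);b=ends("scene",im["scene"],r["scene"])
    print(nm,tri(a[0],b[0]),tri(a[1],b[1]))
for n in S:
    d=np.abs(S[n]["im"].astype(int)-I[n]).max(2)
    for o in("bowl","stapler","tumbler"): print(n,o,d[S[n][o][0]["mask"]].mean())
```

```text
desk (array([ 611.5, -241. ,   28.8]), np.float64(0.6511897592760811)) (array([ 493.6, -230.3,   29.2]), np.float64(0.4320426449991408))
now (array([591.5, 144. ,  68.8]), np.float64(0.5896125145821937)) (array([482.6, 190.9,  69.1]), np.float64(1.2550639258245175))
scene bowl 2.7400159744408947
scene stapler 4.010033444816053
scene tumbler 2.752623688155922
top bowl 1.6709646609360076
top stapler 4.428716904276985
top tumbler 1.751269035532995
```

```bash
python3 -c "
from workcell import *
print(hand_in())"
```

```text
the job is handed in; nothing more can be done
None
```

The light bar is seated in the black cradle, lit face up and released, and the job was handed in at about 21 s of the allowed 72 s. No verdict was reported.

**What I did:** I gripped the bar at mid-length and pressed it down in small steps. Each clip opened, and the wrist force then fell from about 10 N to almost nothing. In the last few millimetres the bar was drawn down onto the seats. I let go and moved the arm clear.

**Forces:** The highest wrist reading between steps was about 12 N, at the end of the press. I saw force only at the end of each move call, so brief peaks in between were not observed.

**Last checks:**
- **Level:** Measured from both cameras, the two ends of the lit face are at 68.8 and 69.1 mm. On the desk the same check read 28.8 and 29.2 mm.
- **Home height:** The underside is about 40 mm above the desk. That agrees with the height where it met the seats and with first clip contact about 19 mm above home.
- **Clips:** Both look closed over the caps in the final pictures. I did not measure their angles.
- **Bowl, stapler and tumbler:** They look unmoved in the before-and-after pictures. The stapler showed a slightly larger brightness difference (about 4 grey levels against 2–3). I took this as picture noise because the arm never went near it.

**What was off:** The tool tilted by just over 1° while pressing, so the -x end passed its clip and met its seat first. The bar levelled when released. The two cameras disagreed by about 1–2 mm on horizontal positions.

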